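Find the thread hand of a gas outlet cap and hold it lifted off

TASK

On the ripening-gas dosing manifold, take the orange cap off its outlet: its coarse thread may be left- or right-handed and nothing shows which, so try it both ways until it gives, unscrew it by its grip bar, then lift it off. Finish while holding the orange cap upright in the gripper, at least 5 cm above where it sat, without putting it down or letting go. Leave the grey cap in place and do not push the mango, the data logger or the sizing ring about.

Things in the scene. Friction and masses are not known exactly. Their poses are not given: they have to be found in the camera images.
- manifold_top (a point): Centre of the top face of the dosing manifold, a fixed blue metal block 90 mm (x) x 270 mm (y), top 60 mm above the bench, at any yaw within 30 degrees. Two brass outlets stand on it, 75 mm to either side of this point along y, each under a cap. A brass outlet is 26 mm tall: a cap must rise 30 mm to clear it. Seated caps have their grip bars along this x axis, within 3 degrees.
- cap_orange_grip (a point): Centre of the grip bar on the orange cap, the one to take off; it may be on either outlet. The bar stands upright on the round cap: 44 mm long (x), 16 mm thick (y; pinch it along y), 30 mm tall (z, the cap's axis, up). This point is 15 mm below the bar's top, 15 mm above the cap's round top and 43 mm above the skirt's lower rim; seated, it is 105 mm above the bench.
- cap_orange: The orange cap, 60 mm wide, 58 mm tall with bar, 70 to 130 g; origin at the lower rim's centre, axes as the bar. Short coarse thread, hand differs by case: the wrong way about z it meets a hard stop within 10 degrees; the right way it turns easily without rising and meets a stop at about 68 degrees from its start. It lifts straight off from 52 to 68 degrees; sooner it cannot. Hard turning on at a stop overloads the wrist.
- cap_grey_grip (a point): Centre of the grip bar of the grey cap, the same shape and size as the orange cap, on the other outlet, 150 mm away; to be left alone. Its thread is of the opposite hand.
- mango_c (a point): Bystander: centre of a yellow-green mango 72 mm wide and 82 mm tall, standing on a small card disc, 41 mm above the bench; on the near side of the manifold (towards the robot). Leave it.
- logger_c (a point): Bystander: centre of a white box-shaped temperature logger 60 x 90 x 26 mm lying on the bench on the near side of the manifold. Leave it.
- sizing_ring_c (a point): Bystander: centre of an aluminium fruit-sizing ring, 90 mm outside diameter, 8 mm thick, lying flat on the bench on the far side of the manifold. Leave it.
Things that resemble listed ones, but are neither listed nor needed, are in the scene too. What is meant by the cap_orange is not pink, and is the larger of those in its own colour.

How it is judged:
By the outcome, as a careful person would: the job done as asked, in the order asked, and still so for the second after the job is handed in, while the arm keeps its last pose, push and grip.
It also fails if it takes over 38 s, if anything falls off the work surface, if the arm or the gripper's body presses on something with over 40 N, if the wrist force passes 120 N, or if a joint passes its speed limit or range.

ROBOT

A 7-joint arm with a two-finger parallel gripper is mounted at the origin on the work surface. World frame = base frame: x ahead of the robot, y to its left, z up, the work surface at z = 0. Lengths are in mm, angles in rad, forces in N, time in s.
With the tool pointing down it reaches from about 400 to 875 mm from the base axis. Payload 6.5 kg.
Tool frame: the origin (TCP) lies at the centre of the arm's flange, where the gripper is bolted on; the fingertips stand arm.tip_extent ahead of it and the grasp point (between the pads) lies 147 mm ahead of it (arm.tip_extent is the distance from the TCP to the fingertips, in mm); z points along the fingers, y is the direction in which the jaws open and shut (so a half turn about z gives the same grasp; the last joint's range is limited). The gripper opens to 88 mm and grips with 3 to 60 N. Pads are 18 mm wide; open, the fingers measure 123 mm over their backs; the gripper's body (75 mm by 187 mm) begins 45 mm behind the grasp point.
Start: joints at [-1.172, 0.536, -0.004, 1.538, 0.003, 1.067, -0.071], TCP at [291.348, 581.039, 404.716] pointing down, gripper open.
Joint ranges: [-2.7, 2.7], [-0.37, 2.16], [-1.27, 1.26], [0.24, 2.4], [-1.31, 4.45], [0.19, 1.91], [-2.76, 2.76]. Speed limits (rad/s): [2.39, 2.39, 3.14, 3.14, 3.14, 3.14, 3.14].

INTERFACE

Orientations are given as [roll, pitch, yaw] about the fixed x, y, z axes, in that order (R = Rz(yaw) Ry(pitch) Rx(roll)).
In Python, from cell import status, optics, arm gives the robot as it stands.
- The arm moves only by the tool move_arm, never from a script. Its argument "plan" is a list of rows, each an object with "jaw": the opening, from -1 (shut) to 1 (fully open), so that 0 is half open; "travel": the shift along the tool's x, y, z normalised to -1 to 1, where 1 is 0.02 m, a list of three; "yaw": the turn about the tool's z normalised to -1 to 1, where 1 is pi rad. In form: [{"jaw": jaw, "travel": [dx, dy, dz], "yaw": yaw}, ...]. A call has 1 to 5 rows; each row shifts and turns the commanded pose from where the row before left it, along the tool's axes as they then stand; what a row does not reach is not made up. A row lasts 1/8 s, in which the tool goes at most 62.5 mm and 10.7 degrees, less where a joint would pass 70% of its speed; a pose out of reach is approached as far as the arm can. A call with a number of a shift or a turn outside -1 to 1 is refused whole. A call with a gripper value outside its range is refused whole. The fingers move at their own pace and stop on an object; the grip force is fixed at half the most. Time passes only in rows, so rows that do not move let the fingers close. It gives the time, the measured TCP pose, the force and the opening at its end, in the units of the state.
- status.get_obs(): the state, without advancing time (a new reading comes with each control period).
- optics.capture(name): name is "scene" or "top" or "wrist"; returns a dict with "img" (384x512x3 uint8, red, green, blue), "z_map" (384x512 float32, mm along the optical axis (not along the pixel's ray), 0 where there is no reading), "fx", "fy", "cx", "cy" (pixels), "distortion" ([k1, k2, p1, p2, k3] as OpenCV has them; the pictures are not rectified), "R" (3x3) and "t" (3): a world point X has camera coordinates R X + t. Camera axes: x right, y down, z forward; pixel columns grow to the right and rows downward; lengths in mm; the calibration is good to about 2 mm. A picture is of the moment at which its call begins.
- arm.job_done(): hands the job in, once; it reports no verdict.
The state is a dict: "time_s": time; "joint_positions": joint angles; "dq": joint speeds; "effort": joint torques, N m; "ee_pos": TCP position; "tool_rot": TCP orientation; "wrist_force": force on the tool from outside, world axes, zero at the start; "moment": the same for the moment, N m; "finger_gap": finger opening in mm.
Only numpy, scipy, OpenCV 4.12 (cv2) and the standard library are available. Lean on these libraries where they do the work, as an engineer would, in place of code of your own. Each camera call takes 0.05 s, during which the arm holds its last target.

## Working session

There is one attempt and no reset: what is moved stays moved. The work goes in short steps, Python scripts to look and compute and a tool call to move; the robot and the scene stay as the last step left them, time stands still between calls to the robot, and variables do not carry over. Pictures are saved under pics/ and viewed, and the job is handed in when it is done.

Besides the shell and the picture viewer there is one more tool, called after "Request:" as name(argument=value, ...), one argument or row to a line, values as JSON. move_arm: Moves the arm, as the interface text tells. Scaled input: -1 to 1 covers 0.02 m each way for a shift and pi rad each way for a turn. Its arguments: {"type":"object","properties":{"plan":{"type":"array"}},"required":["plan"]}

```bash
ls; mkdir -p pics; python3 - <<'E'
from cell import status, optics, arm
import cv2
print(status.get_obs()); print(arm.tip_extent)
for n in ["scene","top"]:
    c=optics.capture(n); cv2.imwrite(f"pics/{n}0.png",c["img"][:,:,::-1])
    print(n,c["fx"],c["fy"],c["cx"],c["cy"],c["distortion"],c["R"],c["t"])
E
```

```text
pics
{'time_s': 0.0, 'joint_positions': array([-1.17218798,  0.53719457, -0.00443565,  1.53883597,  0.00258752,
        1.06730735, -0.07121219]), 'dq': array([-0.0002034 ,  0.00025287,  0.00129846, -0.0007851 , -0.00105984,
        0.00016093, -0.00011171]), 'effort': array([ 2.37146714e-04, -5.70993447e+01,  9.91042145e-01, -2.51587379e+01,
       -5.62144630e-02,  1.83200935e-02,  1.82443241e-04]), 'ee_pos': array([291.21661643, 580.7577028 , 403.83493921]), 'tool_rot': array([-3.13985718e+00,  1.18181320e-04,  2.67683549e+00]), 'wrist_force': array([ 0.56217398,  0.13867046, -0.66243268]), 'moment': array([ 0.04875381, -0.00970143, -0.02283587]), 'finger_gap': 87.91416276636754}
166.0
scene 443.5496610970292 443.5496610970292 248.23309444092922 189.49627629014478 [-0.16619401  0.          0.          0.          0.        ] [[ 0.2281352   0.97348931 -0.0165194 ]
 [ 0.7845715  -0.19385682 -0.58895424]
 [-0.57654306  0.12140054 -0.80799753]] [-134.73622314 -368.97314525 1393.05068702]
top 447.2819568748915 447.2819568748915 258.91064245961087 189.4254792736951 [0.03506759 0.         0.         0.         0.        ] [[ 1.00185924e-03 -9.99896245e-01 -1.43699327e-02]
 [-9.93495905e-01  6.40970822e-04 -1.13866042e-01]
 [ 1.13863439e-01  1.43905471e-02 -9.93392183e-01]] [ 41.78421802 566.05681262 900.02499575]
```

View pics/scene0.png

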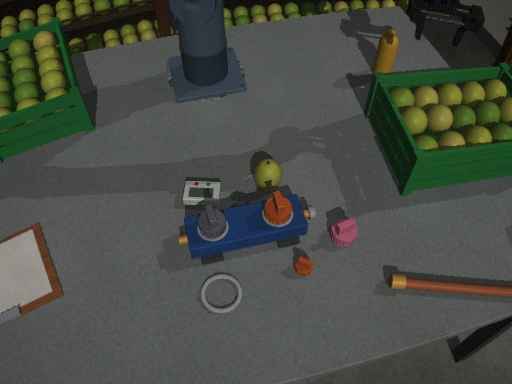

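View pics/top0.png

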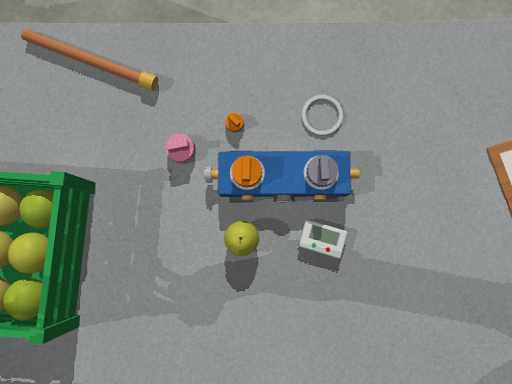

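Orange candidates are the large cap on the manifold (scene 278,209 / top 247,172) and the small loose orange cap (scene 303,266 / top 235,122). The pink cap (top 180,148) is excluded by colour. The manifold one fits, being the larger and on an outlet. I'll confirm it with a crop and measure.

```bash
cat > h.py <<'E'
import numpy as np, cv2
from cell import status, optics, arm
def K(c): return np.array([[c["fx"],0,c["cx"]],[0,c["fy"],c["cy"]],[0,0,1.]])
def D(c): return np.array(c["distortion"],float)
def proj(c,X):
    return cv2.projectPoints(np.array(X,float).reshape(-1,1,3),cv2.Rodrigues(np.array(c["R"]))[0],np.array(c["t"],float),K(c),D(c))[0].reshape(-1,2)
def ray(c,uv):
    n=cv2.undistortPoints(np.array(uv,float).reshape(-1,1,2),K(c),D(c)).reshape(-1,2)
    R=np.array(c["R"]);d=np.c_[n,np.ones(len(n))]@R
    return -R.T@np.array(c["t"]),d
def onz(c,uv,z):
    o,d=ray(c,uv); return o+d*((z-o[2])/d[:,2])[:,None]
def cloud(c,m):
    v,u=np.nonzero(m&(c["z_map"]>0)); z=c["z_map"][v,u]
    n=cv2.undistortPoints(np.c_[u,v].astype(float).reshape(-1,1,2),K(c),D(c)).reshape(-1,2)
    return (np.c_[n*z[:,None],z]-np.array(c["t"]))@np.array(c["R"]),np.c_[u,v]
def hsv(c): return cv2.cvtColor(c["img"],cv2.COLOR_RGB2HSV)
def orange(c):
    h=hsv(c); return (h[...,0]<=16)&(h[...,0]>=4)&(h[...,1]>170)&(h[...,2]>90)
def tri(a,ua,b,ub):
    o1,d1=ray(a,ua);o2,d2=ray(b,ub);d1=d1[0];d2=d2[0]
    s=np.linalg.lstsq(np.c_[d1,-d2],o2-o1,rcond=None)[0]
    p,q=o1+s[0]*d1,o2+s[1]*d2
    return (p+q)/2,np.linalg.norm(p-q)
E
python3 - <<'E'
from h import *
cs={n:optics.capture(n) for n in ["scene","top"]}
print({n:proj(c,[[291,581,404],[0,0,0]]) for n,c in cs.items()})
for n,c in cs.items():
    m=orange(c); k,l,s,ce=cv2.connectedComponentsWithStats(m.astype(np.uint8))
    for i in range(1,k):
        if s[i,4]>40:
            P,_=cloud(c,l==i); print(n,ce[i],s[i],np.median(P,0),np.percentile(P,[2,98],axis=0))
            t=P[:,2]>112
            if t.sum()>20 and P[:,2].max()<140:
                Q=P[t]; print("bar",len(Q),Q.mean(0),Q.min(0),Q.max(0), np.median(Q[:,2]), cv2.minAreaRect(Q[:,:2].astype(np.float32)))
    h=hsv(c); b=(h[...,0]>105)&(h[...,0]<125)&(h[...,1]>150)
    P,_=cloud(c,b); P=P[(P[:,2]>54)&(P[:,2]<66)]; print("manif",len(P),cv2.minAreaRect(P[:,:2].astype(np.float32)),np.median(P[:,2]))
a=cs["scene"]["img"][160:290,160:370]; b=cs["top"]["img"][90:220,150:360]
cv2.imwrite("pics/crop.png",cv2.resize(np.vstack([a,b])[:,:,::-1],None,fx=2.3,fy=2.3,interpolation=cv2.INTER_CUBIC))
E
```

```text
{'scene': array([[453.56675388, -16.11220476],
       [205.89973903,  73.56701147]]), 'top': array([[-211.05917206,  389.02073433],
       [ 279.96559601,  474.659964  ]])}
scene [277.8003413  208.84300341] [265 191  27  33 586] [613.60620436  63.12180328  89.62314171] [[579.98864947  39.07168139  65.89636805]
 [630.7857665   91.15544812 121.33547588]]
bar 131 [604.4549637   66.39432281 118.87872358] [580.32152348  58.68571711 112.40218203] [623.89577578  75.00258992 123.24876841] 119.01725677539451 ((602.079345703125, 66.96055603027344), (16.022422790527344, 43.50737762451172), 89.08450317382812)
scene [303.75098814 266.2055336 ] [295 257  18  19 253] [726.40868161  93.64166488  19.2931212 ] [[708.46784704  78.67612399   3.33787233]
 [738.41374959 113.04028598  39.51979274]]
manif 2420 ((602.9677124023438, -9.64044189453125), (91.96393585205078, 266.025390625), 0.7312552332878113) 59.13810230087519
top [233.86904762 122.06349206] [226 113  18  19 252] [711.90440976  95.99612395  18.58422521] [[696.42684038  78.7667007    7.95403353]
 [733.85000288 113.14247733  39.26055617]]
top [246.7562777  170.97341211] [232 156  30  31 677] [594.22218094  63.44127018  90.10216382] [[570.15395846  38.98797781  80.92064968]
 [623.21162596  92.01493041 121.00253425]]
bar 188 [596.20533255  66.75450918 118.81312944] [575.99264899  59.46474947 115.16417697] [618.74649878  74.91117552 122.08093865] 118.93220806599234 ((597.3834838867188, 67.1974105834961), (42.754554748535156, 15.407496452331543), 0.13997463881969452)
manif 3442 ((598.119384765625, -8.647903442382812), (88.97232055664062, 267.0931701660156), 0.006052898708730936) 59.22402512780173
```

View pics/crop.png

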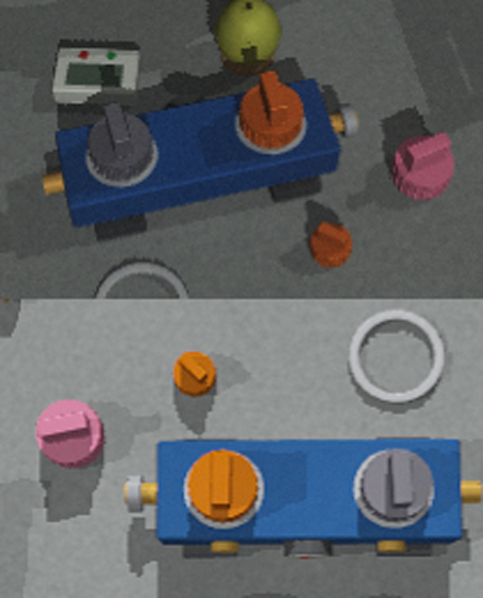

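The crop confirms it: the large orange cap is seated on the manifold with its bar along x, next to the grey cap. The bar's centre is about (600,67) and its top at 119–120 mm, which agrees with the text. Next I'll triangulate the bar top and check crate clearance on the way there.

```bash
python3 - <<'E'
from h import *
cs={n:optics.capture(n) for n in ["scene","top"]}
uv={}
for n,c in cs.items():
    P,u=cloud(c,orange(c)); t=(P[:,2]>116)&(P[:,2]<124)&(abs(P[:,0]-600)<40)&(abs(P[:,1]-67)<40)
    r=cv2.minAreaRect(u[t].astype(np.float32)); uv[n]=r[0]; print(n,r,onz(c,[r[0]],120))
print(tri(cs["scene"],[uv["scene"]],cs["top"],[uv["top"]]))
for n,c in cs.items():
    P,u=cloud(c,np.ones((384,512),bool)); t=(P[:,0]>250)&(P[:,0]<700)&(P[:,1]<620)&(P[:,1]>-150)
    P=P[t]
    for y in range(0,650,50):
        q=P[abs(P[:,1]-y)<25]; 
        if len(q): print(n,y,q[:,2].max(),q[q[:,2].argmax()])
E
```

```text
scene ((278.4500427246094, 199.34999084472656), (17.39252471923828, 6.957010269165039), 71.56504821777344) [[603.74613615  65.91423568 120.        ]]
top ((245.0, 168.0), (22.0, 8.0), 90.0) [[597.01918707  67.08982389 120.        ]]
(array([598.37209451,  67.59097663, 111.9018631 ]), np.float64(0.26250603443464293))
scene 0 63.535839835990345 [588.29077963  -1.24516187  63.53583984]
scene 50 123.21277444857992 [610.30446231  65.19342937 123.21277445]
scene 100 116.88612017636856 [583.589931    75.14334533 116.88612018]
scene 150 59.602210592498345 [608.51246664 125.20182568  59.60221059]
scene 200 60.41981904236664 [661.41587066 212.71124561  60.41981904]
scene 250 59.571093189248934 [654.26039117 230.14999188  59.57109319]
scene 300 6.025452804242702 [391.92051689 289.24351698   6.0254528 ]
scene 350 5.90135443370195 [555.40304339 333.03902343   5.90135443]
scene 400 153.11919513546852 [590.79740464 415.36315672 153.11919514]
scene 450 152.63409488200006 [294.17334402 427.95126729 152.63409488]
scene 500 347.3482369066644 [272.53119988 506.30187735 347.34823691]
scene 550 372.060989
[... 289 characters left out ...]
  88.00972667  93.18892221]
top 150 60.761355707355584 [637.76801572 125.12582514  60.76135571]
top 200 61.291969995059716 [658.53439656 201.08669994  61.29197   ]
top 250 60.85136677587893 [652.40339552 229.71350331  60.85136678]
top 300 6.063633950548676 [688.53524249 307.83844382   6.06363395]
top 350 5.643041430456219 [378.2287493  354.28227784   5.64304143]
top 400 152.2038360496169 [577.19543179 418.8099847  152.20383605]
top 450 152.31880542577892 [297.3405766  435.20801625 152.31880543]
top 500 145.90593272581594 [304.86032708 485.96147421 145.90593273]
top 550 123.54311181437409 [545.43785459 525.30808701 123.54311181]
top 600 32.283189264461 [579.90823617 579.19268842  32.28318926]
```

Two-view triangulation gives (598, 67.5). The height came out at 112, which is within error for a small overlap of views, and depth in both views says 119–120. The crate stays below 153 mm and the tips travel at 238 mm, so the path is clear.

Request:
move_arm(
  plan=[
    {"jaw": 1,"travel": [-1,-0.63,0],"yaw": 0},
    {"jaw": 1,"travel": [-1,-0.63,0],"yaw": 0},
    {"jaw": 1,"travel": [-1,-0.63,0],"yaw": 0},
    {"jaw": 1,"travel": [-1,-0.63,0],"yaw": 0},
    {"jaw": 1,"travel": [-1,-0.63,0],"yaw": 0},
  ],
)

```text
time_s: 0.92
ee_pos: [353.6, 478.2, 404.9]
tool_rot: [3.141, 0.0, 2.676]
wrist_force: [-0.1, 0.2, 0.6]
finger_gap: 88.3
```

Request:
move_arm(
  plan=[
    {"jaw": 1,"travel": [-1,-0.63,0],"yaw": 0},
    {"jaw": 1,"travel": [-1,-0.63,0],"yaw": 0},
    {"jaw": 1,"travel": [-1,-0.63,0],"yaw": 0},
    {"jaw": 1,"travel": [-1,-0.63,0],"yaw": 0},
    {"jaw": 1,"travel": [-1,-0.63,0],"yaw": 0},
  ],
)

```text
time_s: 1.55
ee_pos: [414.4, 377.2, 404.8]
tool_rot: [3.141, 0.0, 2.677]
wrist_force: [0.1, 1.0, 0.4]
finger_gap: 88.0
```

Request:
move_arm(
  plan=[
    {"jaw": 1,"travel": [-1,-0.63,0],"yaw": 0},
    {"jaw": 1,"travel": [-1,-0.63,0],"yaw": 0},
    {"jaw": 1,"travel": [-1,-0.63,0],"yaw": 0},
    {"jaw": 1,"travel": [-1,-0.63,0],"yaw": 0},
    {"jaw": 1,"travel": [-1,-0.63,0],"yaw": 0},
  ],
)

```text
time_s: 2.17
ee_pos: [475.3, 276.1, 404.8]
tool_rot: [3.141, 0.0, 2.677]
wrist_force: [0.6, 0.2, -0.4]
finger_gap: 88.1
```

Request:
move_arm(
  plan=[
    {"jaw": 1,"travel": [-1,-0.63,0],"yaw": 0},
    {"jaw": 1,"travel": [-1,-0.63,0],"yaw": 0},
    {"jaw": 1,"travel": [-1,-0.63,0],"yaw": 0},
    {"jaw": 1,"travel": [-1,-0.63,0],"yaw": 0},
    {"jaw": 1,"travel": [-1,-0.63,0],"yaw": 0},
  ],
)

```text
time_s: 2.8
ee_pos: [536.3, 174.9, 404.8]
tool_rot: [3.141, 0.0, 2.677]
wrist_force: [0.0, 0.8, 0.7]
finger_gap: 88.3
```

Request:
move_arm(
  plan=[
    {"jaw": 1,"travel": [-1,-0.63,0],"yaw": 0},
    {"jaw": 1,"travel": [-1,-0.63,0],"yaw": 0},
    {"jaw": 1,"travel": [-1,-0.63,0],"yaw": 0},
    {"jaw": 1,"travel": [-1,-0.63,0],"yaw": 0},
    {"jaw": 1,"travel": [0,0,0],"yaw": -0.048},
  ],
)

```text
time_s: 3.42
ee_pos: [585.5, 92.5, 404.7]
tool_rot: [-3.14, 0.001, 2.827]
wrist_force: [-0.3, 1.5, -0.8]
finger_gap: 88.1
```

```bash
python3 - <<'E'
from h import *
print(status.get_obs())
E
```

```text
{'time_s': 3.425, 'joint_positions': array([-0.32575546,  0.4385896 ,  0.12409974,  1.70265111, -0.0606683 ,
        1.00390603,  1.07592187]), 'dq': array([ 1.80972273e-01, -1.34855106e-02, -3.00709403e-01, -3.08605779e-04,
        1.26120453e-01,  1.53536403e-03,  1.11651963e+00]), 'effort': array([-3.20051378e-01, -4.99639606e+01,  4.00042847e+00, -2.44429368e+01,
       -1.30526475e-01,  2.55377346e-02, -1.85923208e+00]), 'ee_pos': array([585.47018517,  92.46581524, 404.71221956]), 'tool_rot': array([-3.14048657e+00,  9.23193017e-04,  2.82742089e+00]), 'wrist_force': array([-0.34883316,  1.53892771, -0.83683177]), 'moment': array([0.07686185, 0.03222363, 0.01983814]), 'finger_gap': 88.13018955209765}
```

Request:
move_arm(
  plan=[
    {"jaw": 1,"travel": [0,0,0],"yaw": -0.05},
    {"jaw": 1,"travel": [0,0,0],"yaw": -0.05},
    {"jaw": 1,"travel": [-0.65,0.5,0.5],"yaw": 0},
    {"jaw": 1,"travel": [0,0.75,0.5],"yaw": 0},
  ],
)

```text
time_s: 3.92
ee_pos: [598.8, 120.8, 383.9]
tool_rot: [3.142, 0.001, 3.138]
wrist_force: [0.5, 0.1, -0.5]
finger_gap: 87.9
```

```bash
python3 - <<'E'
from h import *
c=optics.capture("wrist"); o=status.get_obs(); print(o["ee_pos"],o["tool_rot"],o["joint_positions"])
cv2.imwrite("pics/w1.png",c["img"][:,:,::-1])
P,u=cloud(c,orange(c)); t=(P[:,2]>114)&(P[:,2]<126)
print(t.sum(),cv2.minAreaRect(u[t].astype(np.float32)), cv2.minAreaRect(P[t][:,:2].astype(np.float32)),np.median(P[t][:,2]))
E
```

```text
[597.4584572  124.0634546  382.15970709] [ 3.14020385e+00 -2.61176879e-03 -3.14111661e+00] [-0.31154203  0.49244077  0.04611977  1.67165667 -0.02869486  0.98027522
  1.31640398]
534 ((187.94715881347656, 196.0197296142578), (50.64627456665039, 20.879545211791992), 87.95458984375) ((597.281982421875, 66.3493423461914), (16.18695831298828, 42.841670989990234), 89.09378814697266) 119.82308682016372
```

View pics/w1.png

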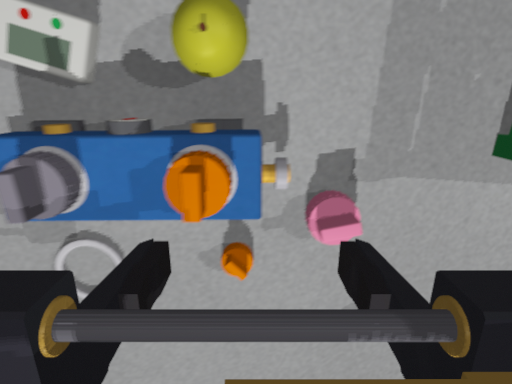

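Wrist view: the orange bar is at pixel (190,196), the grey cap at (40,190), the loose small orange at (238,260) and the pink one at (335,215). The wrist depth gives the bar at (597.3, 66.3), top 119.8, which agrees with the other views. I had shifted the wrong way in y, so I'm correcting that now.

Request:
move_arm(
  plan=[
    {"jaw": 1,"travel": [0,-0.95,0],"yaw": 0},
    {"jaw": 1,"travel": [0,-0.95,0],"yaw": 0},
    {"jaw": 1,"travel": [0,-0.95,0],"yaw": 0},
    {"jaw": 1,"travel": [0,0,0],"yaw": 0},
  ],
)

```text
time_s: 4.47
ee_pos: [598.0, 60.5, 385.1]
tool_rot: [-3.14, 0.001, 3.137]
wrist_force: [1.0, 0.1, -0.3]
finger_gap: 88.1
```

```bash
python3 - <<'E'
from h import *
c=optics.capture("wrist"); o=status.get_obs(); print(o["ee_pos"],o["tool_rot"],o["joint_positions"][6])
cv2.imwrite("pics/w2.png",c["img"][:,:,::-1])
P,u=cloud(c,orange(c)); t=(P[:,2]>114)&(P[:,2]<126)
r=cv2.minAreaRect(u[t].astype(np.float32));print(t.sum(),r, cv2.minAreaRect(P[t][:,:2].astype(np.float32)),np.median(P[t][:,2]),onz(c,[r[0]],120))
c2=optics.capture("top"); print(tri(c,[r[0]],c2,[(245,168)]))
E
```

```text
[597.96579297  62.22462402 385.00219059] [-3.14154785e+00  4.34321351e-04  3.13922094e+00] 1.4178128124187195
228 ((261.5, 196.5), (51.0, 19.0), 90.0) ((597.6585693359375, 66.37886047363281), (15.7235746383667, 44.12657165527344), 89.6689453125) 119.40299430095334 [[596.47075883  66.34577726 120.        ]]
(array([597.37969987,  66.80625438, 117.40147023]), np.float64(0.8145161411515969))
```

View pics/w2.png

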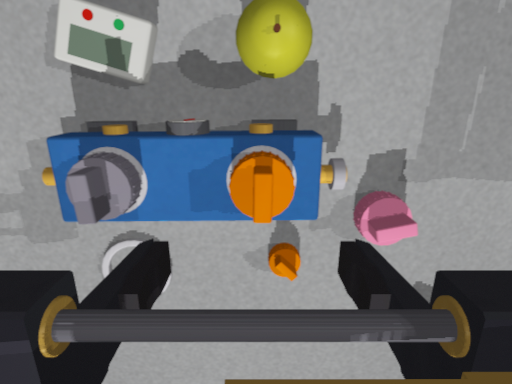

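Second wrist place: the bar is at pixel (261,196), at (597.5, 66.5) with its top at 119.4 (117–120 across views). Descending with a +4 mm y correction.

Request:
move_arm(
  plan=[
    {"jaw": 1,"travel": [0,0.21,1],"yaw": 0},
    {"jaw": 1,"travel": [0,0,1],"yaw": 0},
    {"jaw": 1,"travel": [0,0,1],"yaw": 0},
    {"jaw": 1,"travel": [0,0,1],"yaw": 0},
    {"jaw": 1,"travel": [0,0,0.7],"yaw": 0},
  ],
)

```text
time_s: 5.2
ee_pos: [597.7, 68.7, 289.9]
tool_rot: [3.141, -0.001, -3.14]
wrist_force: [0.9, -0.6, -0.8]
finger_gap: 88.3
```

Request:
move_arm(
  plan=[
    {"jaw": 1,"travel": [0,0,0.8],"yaw": 0},
    {"jaw": 1,"travel": [0,0,0.7],"yaw": 0},
    {"jaw": 1,"travel": [0,0,0],"yaw": 0},
  ],
)

```text
time_s: 5.58
ee_pos: [597.5, 67.8, 259.6]
tool_rot: [-3.141, -0.002, -3.141]
wrist_force: [0.1, 0.0, -0.3]
finger_gap: 88.1
```

```bash
python3 - <<'E'
from h import *
o=status.get_obs(); print(o)
E
```

```text
{'time_s': 5.575, 'joint_positions': array([-0.22131508,  0.64049576,  0.04603122,  1.77012824, -0.04111552,
        0.73395051,  1.41729026]), 'dq': array([-2.47316153e-06, -2.42332771e-02,  1.59175202e-03, -1.56160489e-02,
        2.90648764e-03,  1.09232030e-02, -1.53896721e-03]), 'effort': array([-4.65027848e-02, -5.54483807e+01,  1.99005805e+00, -1.89327765e+01,
        4.30454340e-03, -7.34222168e-02,  3.69990477e-03]), 'ee_pos': array([597.45030456,  67.77065299, 259.57257355]), 'tool_rot': array([-3.14124989e+00, -2.02432584e-03, -3.14129501e+00]), 'wrist_force': array([ 0.09774838,  0.01015847, -0.26918843]), 'moment': array([ 0.02042821,  0.02388088, -0.0476715 ]), 'finger_gap': 88.05462857525076}
```

Request:
move_arm(
  plan=[
    {"jaw": 1,"travel": [0,-0.05,-0.1],"yaw": 0},
    {"jaw": -1,"travel": [0,0,0],"yaw": 0},
    {"jaw": -1,"travel": [0,0,0],"yaw": 0},
    {"jaw": -1,"travel": [0,0,0],"yaw": 0},
    {"jaw": -1,"travel": [0,0,0],"yaw": 0},
  ],
)

```text
time_s: 6.2
ee_pos: [597.9, 66.8, 262.8]
tool_rot: [3.142, 0.0, -3.141]
wrist_force: [-0.1, 0.2, -0.9]
finger_gap: 50.1
```

Request:
move_arm(
  plan=[
    {"jaw": -1,"travel": [0,0,0],"yaw": 0},
    {"jaw": -1,"travel": [0,0,0],"yaw": 0},
    {"jaw": -1,"travel": [0,0,0],"yaw": 0},
  ],
)

```text
time_s: 6.58
ee_pos: [597.9, 66.8, 262.7]
tool_rot: [-3.142, -0.0, -3.141]
wrist_force: [0.0, 0.5, -0.4]
finger_gap: 20.2
```

```bash
python3 - <<'E'
from h import *
o=status.get_obs(); print(o)
E
```

```text
{'time_s': 6.575, 'joint_positions': array([-0.21987148,  0.63583601,  0.04644529,  1.76903726, -0.04090111,
        0.73769416,  1.41882501]), 'dq': array([ 1.27681590e-03, -3.40753928e-04,  1.07600674e-04,  1.56694533e-05,
       -1.52598675e-03, -4.43621464e-04,  1.84972403e-03]), 'effort': array([-5.63105859e-04, -5.62003469e+01,  2.04597183e+00, -1.92527211e+01,
        1.10543796e-02,  7.96640874e-02, -1.85488557e-04]), 'ee_pos': array([597.91097421,  66.77033388, 262.69526247]), 'tool_rot': array([-3.14151611e+00, -2.95059299e-05, -3.14134723e+00]), 'wrist_force': array([ 0.02120671,  0.47107955, -0.44367785]), 'moment': array([ 0.0107234 , -0.02277205, -0.0055877 ]), 'finger_gap': 20.160612470904024}
```

Request:
move_arm(
  plan=[
    {"jaw": -1,"travel": [0,0,0],"yaw": 0},
    {"jaw": -1,"travel": [0,0,0],"yaw": 0},
    {"jaw": -1,"travel": [0,0,0],"yaw": 0},
  ],
)

```text
time_s: 6.95
ee_pos: [597.9, 66.8, 262.7]
tool_rot: [-3.142, -0.0, -3.141]
wrist_force: [0.0, 0.1, 0.3]
finger_gap: 15.7
```

```bash
python3 - <<'E'
from h import *
o=status.get_obs(); print(o["moment"],o["wrist_force"],o["finger_gap"])
E
```

```text
[ 0.01246634 -0.08298673  0.03942162] [0.03112168 0.10066927 0.2534058 ] 15.733094603828466
```

Gripped, with a gap of 15.7 mm. Now I'll try one direction gently and watch the moment.

Request:
move_arm(
  plan=[
    {"jaw": -1,"travel": [0,0,0],"yaw": 0.015},
    {"jaw": -1,"travel": [0,0,0],"yaw": 0.015},
  ],
)

```text
time_s: 7.2
ee_pos: [597.9, 66.8, 262.7]
tool_rot: [3.142, -0.0, 3.046]
wrist_force: [0.8, 0.3, -0.1]
finger_gap: 15.8
```

```bash
python3 - <<'E'
from h import *
o=status.get_obs(); print(o["moment"],o["wrist_force"],o["finger_gap"],o["tool_rot"])
E
```

```text
[0.07950786 0.01758355 0.02774341] [ 0.81395891  0.32856388 -0.0721478 ] 15.816083719821233 [ 3.14154955e+00 -7.92639926e-05  3.04596529e+00]
```

Request:
move_arm(
  plan=[
    {"jaw": -1,"travel": [0,0,0],"yaw": 0.012},
    {"jaw": -1,"travel": [0,0,0],"yaw": 0},
  ],
)

```text
time_s: 7.45
ee_pos: [597.9, 66.9, 262.7]
tool_rot: [-3.142, 0.0, 3.01]
wrist_force: [-0.6, 0.1, -0.1]
finger_gap: 15.7
```

```bash
python3 - <<'E'
from h import *
o=status.get_obs(); print(o["moment"],o["wrist_force"],o["finger_gap"],o["tool_rot"])
E
```

```text
[0.06266558 0.01238447 0.04537157] [-0.60190634  0.14676553 -0.12126315] 15.673035171588658 [-3.14151418e+00  2.95441449e-05  3.00999542e+00]
```

Request:
move_arm(
  plan=[
    {"jaw": -1,"travel": [0,0,0],"yaw": 0.01},
    {"jaw": -1,"travel": [0,0,0],"yaw": 0},
  ],
)

```text
time_s: 7.7
ee_pos: [597.9, 66.8, 262.7]
tool_rot: [-3.142, 0.0, 2.978]
wrist_force: [-0.9, 0.6, 0.2]
finger_gap: 15.0
```

```bash
python3 - <<'E'
from h import *
o=status.get_obs(); print(o["moment"],o["wrist_force"],o["finger_gap"],o["tool_rot"])
E
```

```text
[ 0.04637214 -0.03114779 -0.0009157 ] [-0.85069023  0.59702915  0.22853167] 15.035056001852 [-3.14156367e+00  1.35880446e-06  2.97809649e+00]
```

Request:
move_arm(
  plan=[
    {"jaw": -1,"travel": [0,0,0],"yaw": 0.01},
    {"jaw": -1,"travel": [0,0,0],"yaw": 0},
  ],
)

```text
time_s: 7.95
ee_pos: [597.9, 66.8, 262.7]
tool_rot: [-3.142, 0.0, 2.946]
wrist_force: [0.3, 0.3, -0.6]
finger_gap: 15.9
```

```bash
python3 - <<'E'
from h import *
o=status.get_obs(); print(o["moment"],o["wrist_force"],o["finger_gap"],o["tool_rot"])
E
```

```text
[0.032241   0.00915241 0.00631079] [ 0.27354075  0.28321329 -0.59093928] 15.937892610237723 [-3.14151967e+00  6.48023115e-05  2.94645817e+00]
```

There's no resistance past 10° (11.2° turned), so this seems to be the right hand. I'll confirm by picture that the cap turns with the gripper.

Request:
move_arm(
  plan=[
    {"jaw": -1,"travel": [0,0,0],"yaw": 0.025},
    {"jaw": -1,"travel": [0,0,0],"yaw": 0.025},
    {"jaw": -1,"travel": [0,0,0],"yaw": 0.025},
    {"jaw": -1,"travel": [0,0,0],"yaw": 0},
  ],
)

```text
time_s: 8.45
ee_pos: [597.9, 66.9, 262.7]
tool_rot: [-3.141, 0.0, 2.712]
wrist_force: [0.7, 0.9, -0.4]
finger_gap: 15.9
```

```bash
python3 - <<'E'
from h import *
o=status.get_obs(); print(o["moment"],o["wrist_force"],o["finger_gap"],o["tool_rot"])
a=[optics.capture(n)["img"] for n in ("wrist","scene")]
cv2.imwrite("pics/t1.png",np.hstack([a[0][100:300,150:400],cv2.resize(a[1][160:260,220:345],(250,200))])[:,:,::-1])
E
```

```text
[ 0.04397383  0.03066395 -0.09657594] [ 0.71072667  0.8939593  -0.40096325] 15.855638209417467 [-3.14145390e+00  1.86528091e-04  2.71229699e+00]
```

View pics/t1.png

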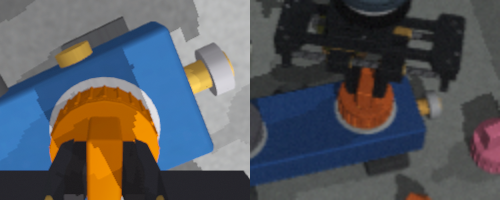

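The wrist view shows the bar (105,150) still square between the fingers while the manifold appears rotated about 25°, so the cap is turning. On to 60°.

Request:
move_arm(
  plan=[
    {"jaw": -1,"travel": [0,0,0],"yaw": 0.035},
    {"jaw": -1,"travel": [0,0,0],"yaw": 0.035},
    {"jaw": -1,"travel": [0,0,0],"yaw": 0.035},
    {"jaw": -1,"travel": [0,0,0],"yaw": 0},
  ],
)

```text
time_s: 9.05
ee_pos: [597.9, 66.9, 262.7]
tool_rot: [-3.142, 0.0, 2.384]
wrist_force: [0.3, 0.6, 0.0]
finger_gap: 15.6
```

```bash
python3 - <<'E'
from h import *
o=status.get_obs(); print(o["moment"],o["wrist_force"],o["finger_gap"],o["tool_rot"])
E
```

```text
[-0.02160289  0.01001473  0.02152695] [0.33573498 0.55786032 0.00763172] 15.581006845429112 [-3.14151748e+00  2.34440234e-04  2.38365449e+00]
```

Request:
move_arm(
  plan=[
    {"jaw": -1,"travel": [0,0,0],"yaw": 0.035},
    {"jaw": -1,"travel": [0,0,0],"yaw": 0.035},
    {"jaw": -1,"travel": [0,0,0],"yaw": 0.022},
    {"jaw": -1,"travel": [0,0,0],"yaw": 0},
  ],
)

```text
time_s: 9.55
ee_pos: [597.9, 66.9, 262.7]
tool_rot: [-3.142, 0.0, 2.096]
wrist_force: [0.1, 0.2, -0.8]
finger_gap: 15.7
```

```bash
python3 - <<'E'
from h import *
o=status.get_obs(); print(o["moment"],o["wrist_force"],o["finger_gap"],o["tool_rot"])
print(180-np.degrees(o["tool_rot"][2]))
E
```

```text
[-0.01720322 -0.04519285  0.03176315] [ 0.05172025  0.17435381 -0.7607267 ] 15.745967588141914 [-3.14155980e+00  9.25323126e-05  2.09576373e+00]
59.921583449707654
```

At 59.9°, inside the 52–68° window. Lifting slowly first and watching the force.

Request:
move_arm(
  plan=[
    {"jaw": -1,"travel": [0,0,-0.15],"yaw": 0},
    {"jaw": -1,"travel": [0,0,-0.15],"yaw": 0},
    {"jaw": -1,"travel": [0,0,0],"yaw": 0},
  ],
)

```text
time_s: 9.93
ee_pos: [598.0, 66.7, 269.0]
tool_rot: [3.141, 0.0, 2.093]
wrist_force: [-0.5, 0.7, -0.5]
finger_gap: 15.8
```

```bash
python3 - <<'E'
from h import *
o=status.get_obs(); print(o["moment"],o["wrist_force"],o["finger_gap"],o["tool_rot"],o["ee_pos"])
E
```

```text
[ 0.00104109  0.01232605 -0.00020993] [-0.49825299  0.74743215 -0.50477112] 15.833937457803124 [3.14107254e+00 1.15011013e-04 2.09308884e+00] [598.0105068   66.71190044 269.0473106 ]
```

Request:
move_arm(
  plan=[
    {"jaw": -1,"travel": [0,0,-0.5],"yaw": 0},
    {"jaw": -1,"travel": [0,0,-0.5],"yaw": 0},
    {"jaw": -1,"travel": [0,0,-0.6],"yaw": 0},
    {"jaw": -1,"travel": [0,0,-0.6],"yaw": 0},
    {"jaw": -1,"travel": [0,0,-0.6],"yaw": 0},
  ],
)

```text
time_s: 10.55
ee_pos: [597.9, 66.8, 325.8]
tool_rot: [3.141, 0.0, 2.093]
wrist_force: [0.2, 0.1, -1.7]
finger_gap: 15.6
```

Request:
move_arm(
  plan=[
    {"jaw": -1,"travel": [0,0,-0.6],"yaw": 0},
    {"jaw": -1,"travel": [0,0,-0.5],"yaw": 0},
    {"jaw": -1,"travel": [0,0,0],"yaw": 0},
    {"jaw": -1,"travel": [0,0,0],"yaw": 0},
  ],
)

```text
time_s: 11.05
ee_pos: [597.7, 66.8, 346.4]
tool_rot: [-3.141, -0.0, 2.093]
wrist_force: [0.5, 0.3, -0.8]
finger_gap: 15.5
```

```bash
python3 - <<'E'
from h import *
o=status.get_obs(); print(o["moment"],o["wrist_force"],o["finger_gap"],o["tool_rot"],o["ee_pos"])
cs={n:optics.capture(n) for n in ("wrist","scene","top")}
for n in ("scene","top"):
    P,u=cloud(cs[n],orange(cs[n])); t=(np.hypot(P[:,0]-598,P[:,1]-67)<45)&(P[:,2]>50); print(n,t.sum(),np.percentile(P[t][:,2],[2,50,98]),np.median(P[t],0))
a=[cv2.resize(cs["wrist"]["img"],(380,285)),cv2.resize(cs["scene"]["img"][110:290,160:400],(380,285)),cv2.resize(cs["top"]["img"][90:270,150:390],(380,285))]
a.append(np.zeros_like(a[0]))
cv2.imwrite("pics/l1.png",np.vstack([np.hstack(a[:2]),np.hstack(a[2:])])[:,:,::-1])
E
```

```text
[-0.06832955 -0.0212382  -0.03617896] [ 0.54657998  0.31582108 -0.78611715] 15.50374699260855 [-3.14097453e+00 -2.53663563e-04  2.09257745e+00] [597.69877808  66.82381762 346.37382888]
scene 506 [147.99443269 172.25595379 204.28728767] [616.59314553  55.77531423 172.25595379]Traceback (most recent call last):
  File "<stdin>", line 5, in <module>
    return _quantile_unchecked(
        a, q, axis, out, overwrite_input, method, keepdims, weights)
    return _ureduce(a,
                    func=_quantile_ureduce_func,
    ...<5 lines>...
                    overwrite_input=overwrite_input,
                    method=method)
    r = func(a, **kwargs)
    result = _quantile(arr,
                       quantiles=q,
    ...<2 lines>...
                       out=out,
                       weights=wgt)
    slices_having_nans = np.isnan(arr[-1, ...])
                                  ~~~^^^^^^^^^
IndexError: index -1 is out of bounds for axis 0 with size 0
```

```bash
python3 - <<'E'
from h import *
cs={n:optics.capture(n) for n in ("wrist","scene","top")}
a=[cv2.resize(cs["wrist"]["img"],(380,285)),cv2.resize(cs["scene"]["img"][110:290,160:400],(380,285)),cv2.resize(cs["top"]["img"][90:270,150:390],(380,285))]
a.append(np.zeros_like(a[0]))
cv2.imwrite("pics/l1.png",np.vstack([np.hstack(a[:2]),np.hstack(a[2:])])[:,:,::-1])
E
```

```text
(no output)
```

View pics/l1.png

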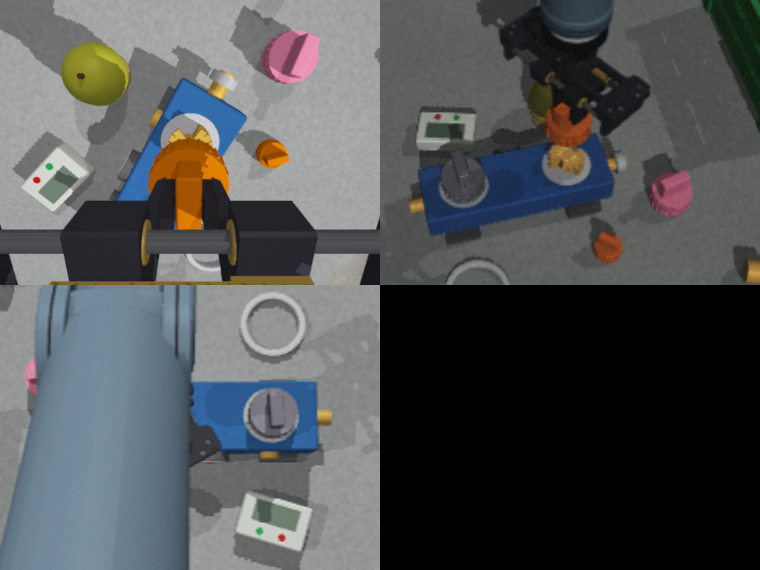

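The cap is off. The brass outlet is bare (scene panel 565,160), the orange cap hangs upright in the jaws (570,125), and the grey cap, mango, logger and ring are undisturbed. Handing in.

```bash
python3 - <<'E'
from h import *
o=status.get_obs(); print(o["time_s"],o["finger_gap"],np.abs(o["dq"]).max(),o["ee_pos"])
print(arm.job_done())
E
```

```text
11.35 15.53228207077397 0.0023288500188657487 [597.8370867   66.74762808 346.43182135]
the job is handed in; nothing more can be done
None
```

The orange cap is off its outlet, and the job was handed in at 11.35 s with the gripper still holding it upright. I gripped its bar and turned clockwise seen from above. It gave in that direction straight away, with no stop by 11°, so the other direction was never tried. I turned it on to 59.9°, then lifted it straight off.

**Last checks:**
- **Lift:** the gripper rose about 84 mm from the grasp. The scene camera shows the cap's lower rim at about 148 mm, against about 62 mm when seated.
- **Grip:** the finger gap held at 15.5 mm on the 16 mm bar. The wrist force stayed under about 2 N at every reading I took.
- **Surroundings:** the outlet is bare, and the grey cap, mango, logger and ring look unmoved. I judged that by eye in the final pictures and did not measure it.

**Disagreements and slips:**
- The first scene/top triangulation put the bar top at 112 mm, while depth and the wrist views gave 117–120 mm; I used the latter.
- The final top view could not confirm the lift because the arm hid the cap.
- I made one small sideways move the wrong way before the grasp and corrected it; nothing was touched.

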